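Fetch the boxed-in nozzle and press it onto the hot-air gun

TASK

The round reducer nozzle for the hot-air gun stands at the back of the supply tray, boxed in by the aerosol can, the squeeze bottle and the jar. Stand all three containers on the cutting mat, then take the round nozzle out and press it fully home on the gun's barrel, and finally put each container back in the tray exactly where it stood. Keep the containers upright throughout and leave the flat slot nozzle where it is.

Things in the scene. Friction and masses are not known exactly. Their poses are not given: they have to be found in the camera images.
- nozzle_mid (a point): Round reducer nozzle, plain steel, loose, upright in the tray, 72 mm tall: straight sleeve 39 mm dia. up to 44 mm, then a cone to a 20 mm outlet. Sleeve open below: bore 34 mm dia., 30 mm deep to an inner shoulder. Point: on its axis 36 mm above its foot (half-way up); z = axis, towards the outlet. About 70 g. Grip the sleeve near this point. It goes on the gun the way up it stands.
- can_mid (a point): Aerosol can, bare metal with a grey band: straight body 52 mm dia. up to 112 mm, white cap 41 mm dia. above, 138 mm tall in all. Point: on its axis half-way up (69 mm above its foot), z up. About 220 g. Grip the upper body, about 28 mm above this point, so that a gripper's body clears the cap.
- bottle_mid (a point): Slender white squeeze bottle: straight body 44 mm dia. up to 100 mm, then a grey collar and a pointed grey spout, 130 mm tall in all. Point: on its axis half-way up (65 mm above its foot), z up. About 140 g. Grip the upper body, about 22 mm above this point, so that a gripper's body clears the spout.
- jar_mid (a point): Wide-mouth jar: straight clear body with white contents, 60 mm dia. up to 92 mm, black screw lid 57 mm dia., 115 mm tall in all. Point: on its axis half-way up (57.5 mm above its foot), z up. About 250 g. Grip the upper body, about 20 mm above this point.
- tray: Fixed bare-metal tray, 190 (its x) by 220 mm, floor 4 mm thick, lip 18 mm high. Origin: centre of its underside, on the bench; x away from the robot (yaw within 0.2). The nozzle stands near x 30 mm, y 0; one container 58 mm to its left (+y), one to its right, one in front (-x), in any arrangement. A tape roll and a tin, up to 19 mm high, lie in the front corners.
- mat: Cutting mat, dark grey, fixed flat on the bench, empty, 170 (its x) by 250 mm (its y), 3 mm thick. Origin: centre of its underside; x away from the robot (yaw within 0.2). Left or right of the tray. The three containers fit in a row along its y at 75 mm spacing.
- gun_seat (a point): Black hot-air gun, cold, fixed upright, at the tray's other side. Point: centre of the barrel's end, 212 mm up; z up, x along the grip (150 mm long, 115 mm high). Barrel 31.6 mm dia., 26 at the end, 42 mm out of a 62 mm shroud. Sprung tongues form a taper: by its weight the nozzle stops about 11 mm short; push straight down 10-20 N. Home (shoulder on barrel end): nozzle_mid 6 mm above this.
- flat_mid (a point): Flat slot nozzle, plain steel, loose, standing on the bench just in front of the gun's stand (the robot's side): 39 mm round sleeve below, 52 by 13 mm flat slot above, 65 mm tall. Point: on its axis half-way up. Not to be moved.
There are look-alikes about, which are no part of the job. What is shaped like the part that bears jar_mid but blue is not meant.

How it is judged (in metres and radians):
On the way, in this order (a step that is already met when the one before it is completed fails the run):
1. all three containers stand upright on the cutting mat (x of can_mid in the frame of mat between -0.08 and 0.08 m and y of can_mid in the frame of mat between -0.12 and 0.12 m and z of can_mid in the frame of mat below 0.079 m and angle between each of can_mid, bottle_mid, jar_mid's own z axis and vertical below 0.15 rad and x of bottle_mid in the frame of mat between -0.08 and 0.08 m and y of bottle_mid in the frame of mat between -0.12 and 0.12 m and z of bottle_mid in the frame of mat below 0.075 m and x of jar_mid in the frame of mat between -0.08 and 0.08 m and y of jar_mid in the frame of mat between -0.12 and 0.12 m and z of jar_mid in the frame of mat below 0.0675 m), for 0.2 s.
2. the round nozzle is pressed fully home on the gun's barrel (horizontal distance between nozzle_mid and gun_seat below 0.005 m and z of nozzle_mid in the frame of gun_seat between 0 and 0.0095 m and angle between the z axis of nozzle_mid and the z axis of gun_seat, either way round below 0.1 rad), for 0.2 s.
3. each container stands again in the tray where it stood at the start (distance of each of can_mid, bottle_mid, jar_mid from where it was at the start of the episode below 0.015 m and angle between each of can_mid, bottle_mid, jar_mid's own z axis and vertical below 0.1 rad), for 0.2 s.
At the end, for the whole second after the job is handed in: The round nozzle is home on the barrel (within 3.5 mm of full depth, in line with it); the can, the squeeze bottle and the jar each stand upright in the tray within 15 mm of where they stood at the start; the flat nozzle is within 20 mm of its place; everything is released and at rest (all of step 2 and all of step 3 and linear speed of each of can, bottle, jar, nozzle below 0.02 m/s and contact force between the fingers and can below 0.2 N and contact force between the fingers and bottle below 0.2 N and contact force between the fingers and jar below 0.2 N and contact force between the fingers and nozzle below 0.2 N and distance of flat_mid from where it was at the start of the episode below 0.02 m); the robot touches nothing.
It fails at once if a container is tipped over (angle between any of can_mid, bottle_mid, jar_mid's own z axis and vertical above 0.6 rad).
It fails at once if the flat nozzle is moved away (distance of flat_mid from where it was at the start of the episode above 0.03 m).
It also fails if it takes over 149 s, if anything falls off the work surface, if the arm or the gripper's body presses on something with over 40 N, if the wrist force passes 120 N, or if a joint passes its speed limit or range.

ROBOT

A 6-joint arm with a two-finger parallel gripper is mounted at the origin on the work surface. World frame = base frame: x ahead of the robot, y to its left, z up, the work surface at z = 0. Lengths are in m, angles in degrees, forces in N, time in s.
With the tool pointing down it reaches from about 0.375 to 0.9 m from the base axis. Payload 3.1 kg.
Tool frame: the origin (TCP) lies at the very end of the fingers, on their centre line; the grasp point (between the pads) lies 19 mm behind it; z points along the fingers, y is the direction in which the jaws open and shut (so a half turn about z gives the same grasp; the last joint's range is limited). The gripper opens to 87 mm and grips with 3 to 60 N. Pads are 19 mm wide; open, the fingers measure 117 mm over their backs; the gripper's body (75 mm by 190 mm) begins 51 mm behind the grasp point.
Start: joints at [58.7, 30.224, 82.088, -0, 67.689, -10.227], TCP at [0.225, 0.583, 0.223] pointing down, gripper open.
Joint ranges: [-176.69, 176.69], [-43.24, 126.21], [12.49, 139.97], [-82, 262], [0, 151.66], [-163.58, 163.58]. Speed limits (degrees/s): [159.86, 159.86, 180, 180, 180, 180].

INTERFACE

Orientations are given as a 3x3 rotation matrix whose columns are the frame's x, y, z axes.
In Python, from rig import bot gives the robot as it stands. The module is installed in compiled form; this text tells all that it offers.
- The arm moves only by the tool play_rows, never from a script. Its argument "targets" is a list of rows, each a list of 7 numbers: the closure, from 0 (fully open) to 1 (shut), then the shift along the world's x, y, z in m, then the turn, a rotation vector about the world's x, y, z in rad. A call has 1 to 12 rows; each row shifts and turns the commanded pose from where the row before left it; what a row does not reach is not made up. A row lasts 1/8 s, in which the tool goes at most 62.5 mm and 10.7 degrees, less where a joint would pass 70% of its speed; a pose out of reach is approached as far as the arm can. A call with a gripper value outside its range is refused whole. The fingers move at their own pace and stop on an object; the grip force is fixed at half the most. Time passes only in rows, so rows that do not move let the fingers close. It gives the time, the measured TCP pose, the force and the opening at its end, in the units of the state.
- bot.read_state(): the state, without advancing time (a new reading comes with each control period).
- bot.capture(name): name is "scene" or "top"; returns the picture (400x640x3 uint8, blue, green, red); there is no depth.
- bot.get_calibration(name): a dict with "fx", "fy", "cx", "cy" (pixels), "k1" (the pictures are not rectified: a ray, as slopes to the right and down, at radius r is drawn at 1 + k1 r^2 times it, then the intrinsics apply), "R" (3x3) and "t" (3): a world point X has camera coordinates R X + t. Camera axes: x right, y down, z forward; pixel columns grow to the right and rows downward; lengths in m; the calibration is good to about 2 mm. A picture is of the moment at which its call begins. get_calibration takes no time and is no camera call.
- bot.hand_in(): hands the job in, once; it reports no verdict.
The state is a dict: "time_s": time; "joint_positions": joint angles; "qvel": joint speeds; "tau": joint torques, N m; "position": TCP position; "tcp_rot": TCP orientation; "force": force on the tool from outside, world axes, zero at the start; "moment": the same for the moment, N m; "opening": opening from 0.0 (shut) to 1.0 (fully open).
Only numpy, scipy, OpenCV 4.12 (cv2) and the standard library are available. Lean on these libraries where they do the work, as an engineer would, in place of code of your own. Each camera call takes 0.05 s, during which the arm holds its last target. There are 200 camera calls.

## Working session

There is one attempt and no reset: what is moved stays moved. The work goes in short steps, Python scripts to look and compute and a tool call to move; the robot and the scene stay as the last step left them, time stands still between calls to the robot, and variables do not carry over. Pictures are saved under pics/ and viewed, about 12 in all and at most 16, crops included, and the job is handed in when it is done.

Besides the shell and the picture viewer there is one more tool, called after "Call:" by a JSON object that holds its "method" and its "body", one argument or row to a line. play_rows: Moves the arm, as the interface text tells. Its arguments: {"type":"object","properties":{"targets":{"type":"array","items":{"type":"array","items":{"type":"number"}}}},"required":["targets"]}

```bash
mkdir -p pics; cat > h.py <<'E'
import numpy as np, cv2
from rig import bot
def cal(n):
    c=bot.get_calibration(n); c['R']=np.array(c['R']); c['t']=np.array(c['t']); return c
def ray(n,u,v):
    c=cal(n); K=np.array([[c['fx'],0,c['cx']],[0,c['fy'],c['cy']],[0,0,1.]])
    p=cv2.undistortPoints(np.array([[[u,v]]],float),K,np.array([c['k1'],0,0,0,0.]))[0,0]
    return -c['R'].T@c['t'], c['R'].T@np.array([p[0],p[1],1.])
def onz(n,u,v,z):
    o,d=ray(n,u,v); return o+d*(z-o[2])/d[2]
def proj(n,X):
    c=cal(n); p=c['R']@np.array(X,float)+c['t']; a,b=p[0]/p[2],p[1]/p[2]; k=1+c['k1']*(a*a+b*b)
    return np.array([c['fx']*a*k+c['cx'],c['fy']*b*k+c['cy']])
E
python3 - <<'E'
from h import *
for n in('scene','top'):
    im=bot.capture(n); cv2.imwrite(f'pics/{n}0.png',im); c=cal(n); print(n,c['fx'],c['k1'],-c['R'].T@c['t'],c['R'][2])
s=bot.read_state(); print(s['time_s'],s['position'],s['tcp_rot'],s['opening'])
E
```

```text
scene 398.3268283031176 -0.06204306308957062 [0.83424421 0.39912638 0.87725487] [-0.3432224  -0.43270038 -0.83364787]
top 411.27697863721005 -0.055441338047219554 [0.36076497 0.00654966 1.03682544] [ 0.18174507  0.01683337 -0.98320159]
0.1 [0.22432888 0.58262618 0.22165853] [[-9.33114151e-01  3.59578761e-01 -1.04718552e-03]
 [ 3.59580107e-01  9.33112636e-01 -1.71899767e-03]
 [ 3.59026992e-04 -1.98056813e-03 -9.99997974e-01]] 0.9995622710124512
```

View pics/scene0.png

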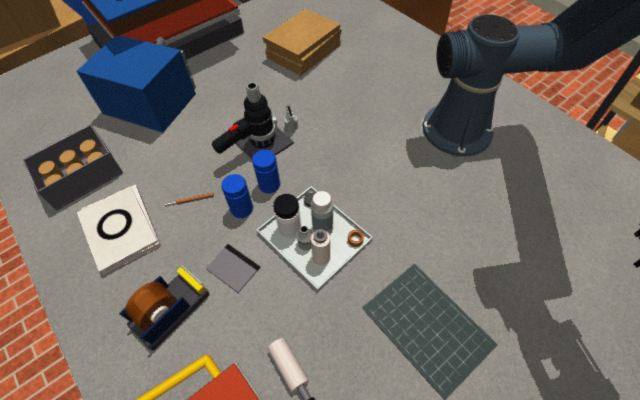

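View pics/top0.png

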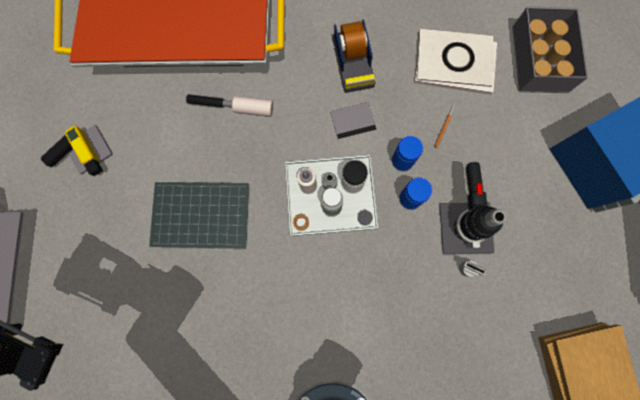

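The top view shows the mat at the left (200,215) and the tray at (332,195). In the tray are the bottle at the left (306,177), the can in front (332,198), the jar at the right (355,172) and the nozzle at (329,180). The gun is at the right (480,220), with the flat nozzle at (472,268). Next I'll zoom in.

```bash
python3 - <<'E'
from h import *
t=cv2.imread('pics/top0.png'); s=cv2.imread('pics/scene0.png')
def crop(im,x,y,w,h): return cv2.resize(im[y:y+h,x:x+w],(400,300),interpolation=cv2.INTER_CUBIC)
# 100x75 -> x4 ;
a=np.vstack([np.hstack([crop(t,280,150,104,78),crop(t,432,160,100,75)]),np.hstack([crop(s,252,180,120,90),crop(s,210,75,100,75)])])
cv2.imwrite('pics/crop0.png',a)
E
```

```text
(no output)
```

View pics/crop0.png

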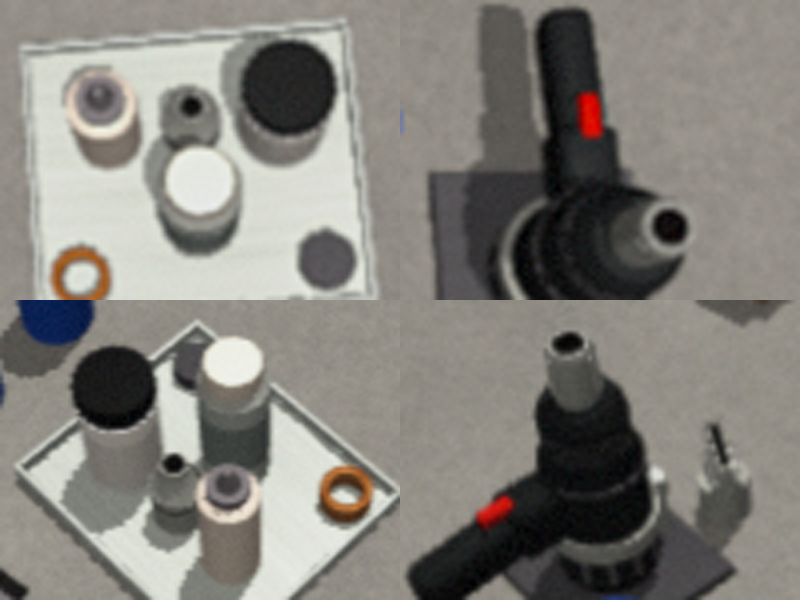

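The crops show the bottle, nozzle, jar and can clearly, and the barrel opening at (499,217) in top and (252,86) in scene. I'll refine these with masks and cross-check between the two views.

```bash
cat >> h.py <<'E'
def blob(im,u,v,f,r=20,up=6,x=None):
    # subpixel centre (min-rect of hull moments) of the mask component nearest (u,v)
    u0,v0=int(u)-r,int(v)-r; c=cv2.resize(im[v0:v0+2*r,u0:u0+2*r],None,fx=up,fy=up,interpolation=cv2.INTER_CUBIC)
    m=f(c.astype(int)).astype(np.uint8); n,l,s,ce=cv2.connectedComponentsWithStats(m)
    if n<2: return None
    k=1+np.argmin(np.hypot(*(ce[1:]-[(u-u0)*up,(v-v0)*up]).T)+ (s[1:,4]<8*up)*1e3)
    cs,_=cv2.findContours((l==k).astype(np.uint8),cv2.RETR_EXTERNAL,cv2.CHAIN_APPROX_NONE)
    h=cv2.convexHull(max(cs,key=len)); M=cv2.moments(h)
    p=np.array([M['m10'],M['m01']])/M['m00']; _,wh,_=cv2.minAreaRect(h)
    return (p+.5)/up-.5+[u0,v0], np.array(wh)/up
def tri(a,b):
    o1,d1=ray('top',*a);o2,d2=ray('scene',*b)
    A=np.c_[d1,-d2]; s=np.linalg.lstsq(A,o2-o1,rcond=None)[0]; p,q=o1+s[0]*d1,o2+s[1]*d2
    return (p+q)/2,np.linalg.norm(p-q)
E
cat > m.py <<'E'
from h import *
t=cv2.imread('pics/top0.png'); s=cv2.imread('pics/scene0.png')
dark=lambda T:(lambda c:c.max(2)<T)
P={'jar':((354.9,172.6),(286.5,206.4),dark(60),.119),'can':((332.3,196.8),(321.9,198),lambda c:c.min(2)>228,.142),
'noz':((329.4,177.6),(304.2,228.9),dark(70),.076),'gun':((499,217),(252.5,85.5),dark(62),.212),
'bot':((305.7,174.7),(320.4,234.9),lambda c:c.max(2)<115,.134)}
for k,(a,b,f,z) in P.items():
    A=blob(t,*a,f,20);B=blob(s,*b,f,20)
    print(k,[np.round(x,1) for x in A+B]); print('   ',onz('top',*A[0],z).round(4),onz('scene',*B[0],z).round(4),*[np.round(x,4) for x in tri(A[0],B[0])])
# mat & tray
for n,im in(('top',t),('scene',s)):
    hsv=cv2.cvtColor(im,cv2.COLOR_BGR2HSV)
    seed=(200,215) if n=='top' else (430,330)
    g=((im.astype(int)[...,1]-im.astype(int)[...,2]>6)&(im.max(2)<150)).astype(np.uint8)
    g=cv2.morphologyEx(g,cv2.MORPH_CLOSE,np.ones((5,5))); g=cv2.morphologyEx(g,cv2.MORPH_OPEN,np.ones((5,5)))
    _,l=cv2.connectedComponents(g)
    cs,_=cv2.findContours((l==l[seed[1],seed[0]]).astype(np.uint8),0,1); R=cv2.minAreaRect(cs[0]); 
    print(n,'mat',R); 
    W=np.array([onz(n,*p[0],.003)[:2] for p in cs[0]],np.float32)
    print('  world',cv2.minAreaRect(W))
E
python3 m.py
```

```text
jar [array([354.5, 172.4]), array([23.7, 23.7]), array([285.7, 205.9]), array([24.5, 24.5])]
    [ 0.5913 -0.0456  0.119 ] [ 0.5981 -0.0389  0.119 ] [ 0.5943 -0.0462  0.1066] 0.0003
can [array([332.7, 199.5]), array([ 7.7, 14.8]), array([321.5, 198.1]), array([12.2, 14.7])]
    [0.5235 0.0042 0.142 ] [0.5318 0.0089 0.142 ] [0.5263 0.0035 0.1302] 0.002
noz [array([329.2, 177.2]), array([4.9, 4.9]), array([303.6, 228.7]), array([5.3, 5.4])]
    [0.5898 0.0127 0.076 ] [0.5901 0.0133 0.076 ] [0.5899 0.0128 0.0751] 0.0002
gun [array([499. , 216.2]), array([8. , 7.8]), array([251.5,  85.3]), array([4.7, 6.8])]
    [ 0.4781 -0.3336  0.212 ] [ 0.4794 -0.3305  0.212 ] [ 0.4781 -0.3343  0.2091] 0.0012
bot [array([305.4, 174.9]), array([8. , 7.7]), array([319.9, 234.7]), array([7.3, 8.3])]
    [0.5811 0.0662 0.134 ] [0.5901 0.0748 0.134 ] [0.5849 0.0675 0.1177] 0.0005
top mat ((198.6456298828125, 214.6171417236328), (96.44606018066406, 64.31922912597656), 0.9391909241676331)
  world ((0.5082230567932129, 0.346292644739151), (0.2463049590587616, 0.16572345793247223), 89.84466552734375)
scene mat ((427.75006103515625, 328.7500305175781), (122.32947540283203, 74.95331573486328), 45.0)
  world ((0.5088497400283813, 0.3459545969963074), (0.2477884441614151, 0.16787530481815338), 89.67650604248047)
```

```bash
python3 - <<'E'
from h import *
t=cv2.imread('pics/top0.png'); s=cv2.imread('pics/scene0.png')
# can cap: low-saturation bright, threshold sweep; barrel end ring
for T in (190,200,210,220,228,236):
    f=lambda c:c.min(2)>T
    A=blob(t,332.3,196.8,f,12);B=blob(s,321.7,197,f,11)
    print(T,A[0].round(1),A[1].round(1),B[0].round(1),B[1].round(1),onz('top',*A[0],.142).round(4),onz('scene',*B[0],.142).round(4))
for T in (50,65,80,95,110):
    f=lambda c:c.max(2)<T
    A=blob(t,499.2,217,f,8);B=blob(s,252.3,85.5,f,6)
    if A and B: print(T,A[0].round(1),A[1].round(1),B[0].round(1),B[1].round(1),onz('top',*A[0],.212).round(4),onz('scene',*B[0],.212).round(4))
a=np.hstack([cv2.resize(t[205:229,485:517],(384,288),interpolation=cv2.INTER_NEAREST),cv2.resize(s[75:105,235:275],(384,288),interpolation=cv2.INTER_NEAREST)])
cv2.imwrite('pics/barrel.png',a)
E
```

```text
190 [331.6 196.5] [16.7 17. ] [321.4 197.9] [14.2 16.8] [0.5304 0.0068 0.142 ] [0.5316 0.0085 0.142 ]
200 [331.6 196.5] [16.3 16.7] [321.4 198. ] [13.8 16.5] [0.5303 0.0068 0.142 ] [0.5316 0.0086 0.142 ]
210 [331.5 196.5] [16.  16.1] [321.4 198. ] [13.7 16. ] [0.5303 0.0069 0.142 ] [0.5317 0.0086 0.142 ]
220 [331.6 196.5] [15.3 15.5] [321.4 198. ] [13.  15.3] [0.5303 0.0068 0.142 ] [0.5317 0.0087 0.142 ]
228 [332.7 199.5] [ 7.7 14.8] [321.5 198.1] [12.2 14.7] [0.5235 0.0042 0.142 ] [0.5318 0.0089 0.142 ]Traceback (most recent call last):
  File "<stdin>", line 7, in <module>
TypeError: 'NoneType' object is not subscriptable
```

Call:
{"method": "play_rows", "body": {
  "targets": [
    [0, 0.025, -0.048, 0, 0, 0, -0.1718],
    [0, 0.025, -0.048, 0, 0, 0, -0.1718],
    [0, 0.025, -0.048, 0, 0, 0, -0.1718],
    [0, 0.025, -0.048, 0, 0, 0, -0.1718],
    [0, 0.025, -0.048, 0, 0, 0, -0.1718],
    [0, 0.025, -0.048, 0, 0, 0, -0.1718],
    [0, 0.025, -0.048, 0, 0, 0, -0.1718],
    [0, 0.025, -0.048, 0, 0, 0, 0],
    [0, 0.025, -0.048, 0, 0, 0, 0],
    [0, 0.025, -0.048, 0, 0, 0, 0],
    [0, 0.025, -0.048, 0, 0, 0, 0],
    [0, 0.025, -0.048, 0, 0, 0, 0]
  ]
}}

```text
time_s: 1.6
position: [0.525, 0.0055, 0.2223]
tcp_rot: [[0.0, 1.0, -0.001], [1.0, -0.0, 0.0], [0.0, -0.001, -1.0]]
force: [0.7, 0.7, -0.7]
opening: 1.001
```

The can is at (0.531,0.0075) in both views, to about 1.5 mm. I'll descend and grip it.

Call:
{"method": "play_rows", "body": {
  "targets": [
    [0, 0.006, 0.002, -0.03, 0, 0, 0],
    [0, 0, 0, -0.04, 0, 0, 0],
    [0, 0, 0, -0.04, 0, 0, 0],
    [0, 0, 0, -0.03, 0, 0, 0],
    [0, 0, 0, 0, 0, 0, 0],
    [1, 0, 0, 0, 0, 0, 0],
    [1, 0, 0, 0, 0, 0, 0],
    [1, 0, 0, 0, 0, 0, 0],
    [1, 0, 0, 0, 0, 0, 0],
    [1, 0, 0, 0, 0, 0, 0],
    [1, 0, 0, 0, 0, 0, 0],
    [1, 0, 0, 0, 0, 0, 0]
  ]
}}

```text
time_s: 3.1
position: [0.5307, 0.0092, 0.0831]
tcp_rot: [[-0.0, 1.0, 0.0], [1.0, 0.0, -0.0], [-0.0, 0.0, -1.0]]
force: [-1.9, -0.4, 5.8]
opening: 0.587
```

```bash
python3 - <<'E'
from h import *
t=cv2.imread('pics/top0.png'); s=cv2.imread('pics/scene0.png')
a=np.hstack([cv2.resize(t[205:229,485:517],(384,288),interpolation=cv2.INTER_NEAREST),cv2.resize(s[75:105,235:275],(384,288),interpolation=cv2.INTER_NEAREST)])
cv2.imwrite('pics/barrel.png',a)
for T in (50,65,80,95,110):
    f=lambda c:c.max(2)<T
    A=blob(t,499.2,217,f,8);B=blob(s,252.3,85.5,f,6)
    if A and B: print(T,A[0].round(1),A[1].round(1),B[0].round(1),B[1].round(1),onz('top',*A[0],.212).round(4),onz('scene',*B[0],.212).round(4))
E
```

```text
50 [499.  216.2] [7.5 7.5] [251.5  85.3] [4.3 6.6] [ 0.4782 -0.3336  0.212 ] [ 0.4793 -0.3306  0.212 ]
65 [499.  216.2] [8. 8.] [251.5  85.3] [4.7 7. ] [ 0.4781 -0.3335  0.212 ] [ 0.4794 -0.3305  0.212 ]
80 [499.  216.3] [8.3 8.5] [251.5  85.4] [5.1 7.3] [ 0.4781 -0.3336  0.212 ] [ 0.4795 -0.3304  0.212 ]
95 [499.  216.3] [8.8 8.8] [251.5  85.4] [5.6 7.6] [ 0.478  -0.3336  0.212 ] [ 0.4796 -0.3303  0.212 ]
110 [499.  216.3] [9.3 9.5] [251.5  85.5] [6.  7.9] [ 0.4781 -0.3336  0.212 ] [ 0.4798 -0.3301  0.212 ]
```

View pics/barrel.png

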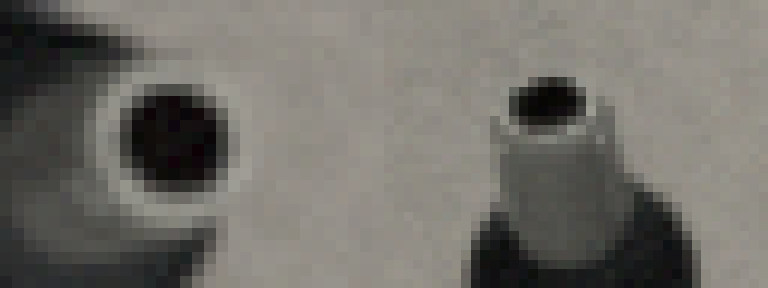

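Both cameras see the barrel end (bore centre at about 499,216 in top and 252,85 in scene) and agree on (0.479,-0.333). The can is gripped at 51 mm opening. I'll lift it and carry it to the mat.

Call:
{"method": "play_rows", "body": {
  "targets": [
    [1, 0, 0, 0.04, 0, 0, 0],
    [1, 0, 0, 0.055, 0, 0, 0],
    [1, 0, 0, 0.055, 0, 0, 0],
    [1, -0.002, 0.05, 0, 0, 0, 0],
    [1, -0.003, 0.052, 0, 0, 0, 0],
    [1, -0.003, 0.052, 0, 0, 0, 0],
    [1, -0.003, 0.052, 0, 0, 0, 0],
    [1, -0.003, 0.052, 0, 0, 0, 0],
    [1, -0.003, 0.052, 0, 0, 0, 0],
    [1, -0.003, 0.052, 0, 0, 0, 0],
    [1, -0.002, 0.05, 0, 0, 0, 0],
    [1, 0, 0, 0, 0, 0, 0]
  ]
}}

```text
time_s: 4.6
position: [0.5072, 0.4247, 0.2309]
tcp_rot: [[-0.005, 1.0, -0.001], [1.0, 0.005, 0.001], [0.001, -0.001, -1.0]]
force: [-0.3, 0.1, -2.9]
opening: 0.595
```

Call:
{"method": "play_rows", "body": {
  "targets": [
    [1, 0, -0.003, -0.04, 0, 0, 0],
    [1, 0, 0, -0.05, 0, 0, 0],
    [1, 0, 0, -0.04, 0, 0, 0],
    [1, 0, 0, -0.0135, 0, 0, 0],
    [1, 0, 0, -0.005, 0, 0, 0],
    [1, 0, 0, 0, 0, 0, 0],
    [0, 0, 0, 0, 0, 0, 0],
    [0, 0, 0, 0, 0, 0, 0],
    [0, 0, 0, 0, 0, 0, 0],
    [0, 0, 0, 0, 0, 0, 0],
    [0, 0, 0, 0.05, 0, 0, 0],
    [0, 0, 0, 0.05, 0, 0, 0]
  ]
}}

```text
time_s: 6.1
position: [0.5082, 0.4179, 0.1844]
tcp_rot: [[-0.0, 1.0, -0.002], [1.0, 0.0, -0.001], [-0.001, -0.002, -1.0]]
force: [-0.6, 0.6, 0.1]
opening: 0.995
```

Call:
{"method": "play_rows", "body": {
  "targets": [
    [0, 0.011, -0.05, 0, 0, 0, 0],
    [0, 0.011, -0.05, 0, 0, 0, 0],
    [0, 0.011, -0.05, 0, 0, 0, 0],
    [0, 0.011, -0.05, 0, 0, 0, 0],
    [0, 0.011, -0.05, 0, 0, 0, 0],
    [0, 0.011, -0.05, 0, 0, 0, 0],
    [0, 0.011, -0.05, 0, 0, 0, 0],
    [0, 0, 0, 0, 0, 0, 0],
    [0, 0, 0, 0, 0, 0, 0]
  ]
}}

```text
time_s: 7.22
position: [0.5854, 0.0683, 0.184]
tcp_rot: [[0.0, 1.0, -0.001], [1.0, -0.0, 0.001], [0.001, -0.001, -1.0]]
force: [-0.5, 0.0, 0.7]
opening: 0.998
```

```bash
python3 - <<'E'
from h import *
a=bot.capture('scene'); b=bot.capture('top'); s=bot.read_state(); print(s['time_s'],s['position'])
cv2.imwrite('pics/c1.png',np.hstack([cv2.resize(a[170:390,240:510],(400,326)),cv2.resize(b[130:260,140:400],(400,200)) if 0 else cv2.resize(b[110:310,140:385],(400,326))]))
E
```

```text
7.325 [0.5851763  0.06939983 0.1840042 ]
```

View pics/c1.png

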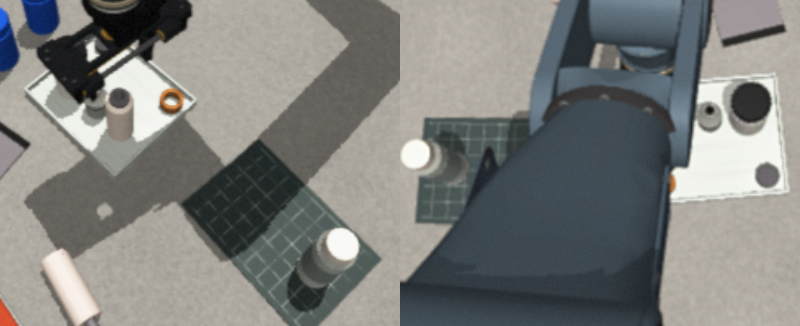

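The can stands upright at the left end of the mat (crop at 335,250), and the nozzle and jar are undisturbed. Next is the bottle.

Call:
{"method": "play_rows", "body": {
  "targets": [
    [0, 0, -0.001, -0.04, 0, 0, 0],
    [0, 0, 0, -0.045, 0, 0, 0],
    [0, 0, 0, -0.027, 0, 0, 0],
    [0, 0, 0, 0, 0, 0, 0],
    [1, 0, 0, 0, 0, 0, 0],
    [1, 0, 0, 0, 0, 0, 0],
    [1, 0, 0, 0, 0, 0, 0],
    [1, 0, 0, 0, 0, 0, 0],
    [1, 0, 0, 0, 0, 0, 0],
    [1, 0, 0, 0, 0, 0, 0],
    [1, 0, 0, 0, 0, 0, 0],
    [1, 0, 0, 0, 0, 0, 0]
  ]
}}

```text
time_s: 8.82
position: [0.5855, 0.0672, 0.0722]
tcp_rot: [[-0.0, 1.0, -0.0], [1.0, 0.0, -0.0], [-0.0, -0.0, -1.0]]
force: [-1.6, 0.1, 2.7]
opening: 0.503
```

Call:
{"method": "play_rows", "body": {
  "targets": [
    [1, 0, 0, 0.045, 0, 0, 0],
    [1, 0, 0, 0.055, 0, 0, 0],
    [1, -0.0128, 0.0465, 0, 0, 0, 0],
    [1, -0.0128, 0.0465, 0, 0, 0, 0],
    [1, -0.0128, 0.0465, 0, 0, 0, 0],
    [1, -0.0128, 0.0465, 0, 0, 0, 0],
    [1, -0.0128, 0.0465, 0, 0, 0, 0],
    [1, -0.0128, 0.0465, 0, 0, 0, 0],
    [1, 0, 0, 0, 0, 0, 0],
    [1, 0, 0, -0.045, 0, 0, 0],
    [1, 0, 0, -0.045, 0, 0, 0],
    [1, 0, 0, -0.007, 0, 0, 0]
  ]
}}

```text
time_s: 10.32
position: [0.5065, 0.3441, 0.0716]
tcp_rot: [[0.0, 1.0, -0.007], [1.0, -0.0, -0.004], [-0.004, -0.007, -1.0]]
force: [0.0, -0.7, -1.6]
opening: 0.498
```

Call:
{"method": "play_rows", "body": {
  "targets": [
    [1, 0, 0, -0.003, 0, 0, 0],
    [1, 0, 0, 0, 0, 0, 0],
    [0, 0, 0, 0, 0, 0, 0],
    [0, 0, 0, 0, 0, 0, 0],
    [0, 0, 0, 0, 0, 0, 0],
    [0, 0, 0, 0, 0, 0, 0],
    [0, 0, 0, 0.05, 0, 0, 0],
    [0, 0, 0, 0.06, 0, 0, 0],
    [0, 0, 0, 0, 0, 0, 0]
  ]
}}

```text
time_s: 11.45
position: [0.5124, 0.3479, 0.1876]
tcp_rot: [[-0.001, 1.0, 0.011], [1.0, 0.001, 0.005], [0.005, 0.011, -1.0]]
force: [0.8, -0.6, 0.2]
opening: 0.994
```

Call:
{"method": "play_rows", "body": {
  "targets": [
    [0, 0.0107, -0.049, 0, 0, 0, 0],
    [0, 0.0107, -0.049, 0, 0, 0, 0],
    [0, 0.0107, -0.049, 0, 0, 0, 0],
    [0, 0.0107, -0.049, 0, 0, 0, 0],
    [0, 0.0107, -0.049, 0, 0, 0, 0],
    [0, 0.0107, -0.049, 0, 0, 0, 0],
    [0, 0.0107, -0.049, 0, 0, 0, 0],
    [0, 0.0107, -0.049, 0, 0, 0, 0],
    [0, 0, 0, 0, 0, 0, 0],
    [0, 0, 0, 0, 0, 0, 0],
    [0, 0, 0, 0, 0, 0, 0]
  ]
}}

```text
time_s: 12.82
position: [0.5937, -0.0443, 0.1815]
tcp_rot: [[-0.002, 1.0, -0.002], [1.0, 0.002, 0.001], [0.001, -0.002, -1.0]]
force: [-1.0, 0.2, -0.4]
opening: 1.001
```

Call:
{"method": "play_rows", "body": {
  "targets": [
    [0, 0.001, -0.001, -0.04, 0, 0, 0],
    [0, 0, 0, -0.045, 0, 0, 0],
    [0, 0, 0, -0.033, 0, 0, 0],
    [0, 0, 0, 0, 0, 0, 0],
    [1, 0, 0, 0, 0, 0, 0],
    [1, 0, 0, 0, 0, 0, 0],
    [1, 0, 0, 0, 0, 0, 0],
    [1, 0, 0, 0, 0, 0, 0],
    [1, 0, 0, 0, 0, 0, 0],
    [1, 0, 0, 0, 0, 0, 0],
    [1, 0, 0, 0, 0, 0, 0]
  ]
}}

```text
time_s: 14.2
position: [0.5947, -0.0468, 0.065]
tcp_rot: [[-0.0, 1.0, -0.001], [1.0, 0.0, 0.0], [0.0, -0.001, -1.0]]
force: [-2.8, 0.4, 6.0]
opening: 0.682
```

Call:
{"method": "play_rows", "body": {
  "targets": [
    [1, 0, 0, 0.05, 0, 0, 0],
    [1, 0, 0, 0.06, 0, 0, 0],
    [1, -0.0123, 0.0451, 0, 0, 0, 0],
    [1, -0.0123, 0.0451, 0, 0, 0, 0],
    [1, -0.0123, 0.0451, 0, 0, 0, 0],
    [1, -0.0123, 0.0451, 0, 0, 0, 0],
    [1, -0.0123, 0.0451, 0, 0, 0, 0],
    [1, -0.0123, 0.0451, 0, 0, 0, 0],
    [1, -0.0123, 0.0451, 0, 0, 0, 0],
    [1, 0, 0, 0, 0, 0, 0],
    [1, 0, 0, -0.04, 0, 0, 0],
    [1, 0, 0, -0.04, 0, 0, 0]
  ]
}}

```text
time_s: 15.7
position: [0.5103, 0.2684, 0.0937]
tcp_rot: [[-0.0, 1.0, 0.002], [1.0, 0.0, 0.0], [0.0, 0.002, -1.0]]
force: [-0.3, -0.3, -2.6]
opening: 0.685
```

Call:
{"method": "play_rows", "body": {
  "targets": [
    [1, 0, 0, -0.022, 0, 0, 0],
    [1, 0, 0, -0.007, 0, 0, 0],
    [1, 0, 0, -0.002, 0, 0, 0],
    [1, 0, 0, 0, 0, 0, 0],
    [0, 0, 0, 0, 0, 0, 0],
    [0, 0, 0, 0, 0, 0, 0],
    [0, 0, 0, 0, 0, 0, 0],
    [0, 0, 0, 0, 0, 0, 0],
    [0, 0, 0, 0.05, 0, 0, 0],
    [0, 0, 0, 0.06, 0, 0, 0],
    [0, 0, 0, 0, 0, 0, 0],
    [0, 0, 0, 0, 0, 0, 0]
  ]
}}

```text
time_s: 17.2
position: [0.5089, 0.2688, 0.173]
tcp_rot: [[-0.001, 1.0, -0.0], [1.0, 0.001, -0.0], [-0.0, -0.0, -1.0]]
force: [-0.3, -0.3, -0.7]
opening: 0.996
```

Call:
{"method": "play_rows", "body": {
  "targets": [
    [0, 0.0135, -0.0427, 0, 0, 0, 0],
    [0, 0.0135, -0.0427, 0, 0, 0, 0],
    [0, 0.0135, -0.0427, 0, 0, 0, 0],
    [0, 0.0135, -0.0427, 0, 0, 0, 0],
    [0, 0.0135, -0.0427, 0, 0, 0, 0],
    [0, 0.0135, -0.0427, 0, 0, 0, 0],
    [0, 0, 0, 0, 0, 0, 0],
    [0, 0, 0, 0, 0, 0, 0],
    [0, 0, 0, 0, 0, 0, 0]
  ]
}}

```text
time_s: 18.32
position: [0.5893, 0.014, 0.1722]
tcp_rot: [[-0.002, 1.0, -0.002], [1.0, 0.002, 0.001], [0.001, -0.002, -1.0]]
force: [-0.0, -0.5, -0.0]
opening: 1.002
```

```bash
python3 - <<'E'
from h import *
a=bot.capture('scene'); b=bot.capture('top'); s=bot.read_state(); print(s['time_s'],s['position'])
cv2.imwrite('pics/c2.png',np.hstack([cv2.resize(a[170:390,240:510],(400,326)),cv2.resize(b[110:310,140:385],(400,326))]))
E
```

```text
18.425 [0.58978698 0.01400404 0.17275673]
```

View pics/c2.png

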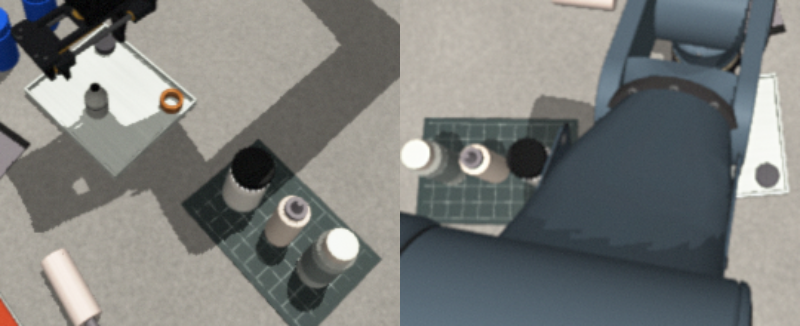

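All three containers stand in a row on the mat, upright. Now the nozzle.

Call:
{"method": "play_rows", "body": {
  "targets": [
    [0, 0, -0.001, -0.04, 0, 0, 0],
    [0, 0, 0, -0.05, 0, 0, 0],
    [0, 0, 0, -0.045, 0, 0, 0],
    [0, 0, 0, -0.0165, 0, 0, 0],
    [0, 0, 0, 0, 0, 0, 0],
    [1, 0, 0, 0, 0, 0, 0],
    [1, 0, 0, 0, 0, 0, 0],
    [1, 0, 0, 0, 0, 0, 0],
    [1, 0, 0, 0, 0, 0, 0],
    [1, 0, 0, 0, 0, 0, 0],
    [1, 0, 0, 0, 0, 0, 0],
    [1, 0, 0, 0, 0, 0, 0]
  ]
}}

```text
time_s: 19.92
position: [0.5902, 0.0117, 0.0216]
tcp_rot: [[-0.0, 1.0, -0.0], [1.0, 0.0, -0.0], [-0.0, -0.0, -1.0]]
force: [-1.0, 0.8, 2.6]
opening: 0.449
```

Call:
{"method": "play_rows", "body": {
  "targets": [
    [1, 0, 0, 0, 0, 0, 0],
    [1, 0, 0, 0.04, 0, 0, 0],
    [1, 0, 0, 0.055, 0, 0, 0],
    [1, 0, 0, 0.055, 0, 0, 0],
    [1, 0, 0, 0.055, 0, 0, 0],
    [1, 0, 0, 0.04, 0, 0, 0],
    [1, 0, 0, 0.03, 0, 0, 0],
    [1, 0, 0, 0, 0, 0, 0]
  ]
}}

```text
time_s: 20.92
position: [0.5919, 0.0116, 0.299]
tcp_rot: [[-0.0, 1.0, 0.006], [1.0, 0.0, -0.001], [-0.001, 0.006, -1.0]]
force: [-0.9, -0.2, -0.2]
opening: 0.445
```

Call:
{"method": "play_rows", "body": {
  "targets": [
    [1, -0.016, -0.0494, 0, 0, 0, 0],
    [1, -0.016, -0.0494, 0, 0, 0, 0],
    [1, -0.016, -0.0494, 0, 0, 0, 0],
    [1, -0.016, -0.0494, 0, 0, 0, 0],
    [1, -0.016, -0.0494, 0, 0, 0, 0],
    [1, -0.016, -0.0494, 0, 0, 0, 0],
    [1, -0.016, -0.0494, 0, 0, 0, 0],
    [1, 0, 0, -0.02, 0, 0, 0],
    [1, 0, 0, -0.01, 0, 0, 0],
    [1, 0, 0, 0, 0, 0, 0],
    [1, 0, 0, 0, 0, 0, 0],
    [1, 0, 0, 0, 0, 0, 0]
  ]
}}

```text
time_s: 22.42
position: [0.479, -0.3338, 0.2673]
tcp_rot: [[-0.002, 1.0, 0.001], [1.0, 0.002, -0.001], [-0.001, 0.001, -1.0]]
force: [0.1, -0.5, -0.5]
opening: 0.445
```

```bash
python3 - <<'E'
from h import *
a=bot.capture('scene'); b=bot.capture('top'); s=bot.read_state(); print(s['time_s'],s['position'],s['force'])
cv2.imwrite('pics/s3.png',a); cv2.imwrite('pics/t3.png',b)
p=proj('scene',[.4787,-.333,.25]).astype(int); q=proj('top',[.4787,-.333,.25]).astype(int); print(p,q)
f=lambda im,p:cv2.resize(im[max(p[1]-38,0):max(p[1]-38,0)+75,p[0]-50:p[0]+50],(400,300),interpolation=cv2.INTER_CUBIC)
cv2.imwrite('pics/c3.png',np.hstack([f(a,p),f(b,q)]))
E
```

```text
22.525 [ 0.47883073 -0.33393699  0.2672183 ] [ 0.18072506 -0.08968976  0.64675292]
[248  72] [506 213]
```

View pics/c3.png

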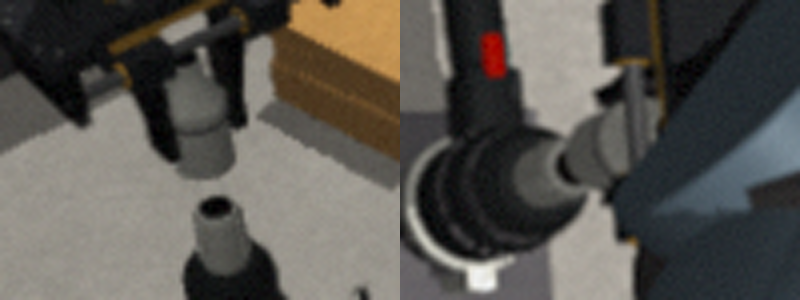

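The nozzle hangs just above the barrel (scene crop: nozzle base at about (206,160), barrel bore at (215,208)). I'll check the alignment numerically.

```bash
python3 - <<'E'
from h import *
for z in (.248,.251): print(onz('scene',198+206/4,34+160/4,z).round(4))
c=cal('scene')
for z in (.25,.262,.275): 
  for y in(-.333,-.3305): print(z,y,[proj('scene',[.479,y,z]).round(1)])
a=cv2.cvtColor(cv2.imread('pics/s3.png'),cv2.COLOR_BGR2GRAY)
for v in range(58,98,2): print(v,a[v,232:268])
E
```

```text
[ 0.4793 -0.3291  0.248 ]
[ 0.481  -0.3256  0.251 ]
0.25 -0.333 [array([248.6,  72.5])]
0.25 -0.3305 [array([249.2,  73. ])]
0.262 -0.333 [array([247.8,  68.5])]
0.262 -0.3305 [array([248.4,  69. ])]
0.275 -0.333 [array([246.9,  64. ])]
0.275 -0.3305 [array([247.5,  64.5])]
58 [ 23   6  11  10  11   4   6  33  77 100 104 102 103  97  97  93  95  91
  86  81  82  72  46  19  12   8  42 129 148 146 149 149 146 143 122  84]
60 [ 82  22  11   7   7  14  13  19  64  95 103 106 103 102 102  98  97  99
  94  93  86  73  51  25  12   4  26  83 138 147 149 140 114  93  86  86]
62 [131  85  21   6   4   4   6  22  56  89 102 108 109 101 100  99 102 101
  91  89  77  63  41  23  11  17  16  56 133 143 114  92  85  84  87  83]
64 [149 124  68  21  10  10  12  14  26  68  88  92  91  87  87  83  82  81
  73  69  60  46  51  36  17  16  10  43 136 146 136 127  98  90  84  81]
66 [148 143  98  34   2  11   6  13  11  27  55  63  72  72  64  62  61  56
  46  51  56  67  65  80  91  83 120 132 143 148 144 144 144 142 136 133]
68 [147 143 115  66  20   5   6   3   8  20  59  77  75  76  76  76  76  75
[... 1474 characters left out ...]
50 150 148 107  96  99  70
  54  55  57  68  95  95  82  79  84 145 149 146 150 150 150 146 149 151]
90 [147 147 152 149 148 146 147 149 147 149 148 152 148 147 126  99  92  92
  97  97  96  93  87  82  75  76  70 106 144 148 150 152 155 151 149 148]
92 [147 146 149 147 147 147 148 144 147 149 147 145 146 149 132  96  86  82
  85  84  86  87  76  76  73  75  69  80 126 145 148 149 149 151 149 149]
94 [145 147 144 149 149 145 148 147 144 147 144 147 147 151 143  96  85  79
  84  87  85  85  80  80  75  73  77  67  61  67 119 133 145 146 153 154]
96 [145 148 150 146 148 144 145 147 143 146 145 149 149 142 107 103  94  76
  80  84  82  82  76  77  75  72  76  75  58  24  23  39  79 128 146 151]
```

Call:
{"method": "play_rows", "body": {
  "targets": [
    [1, 0.0005, 0.0015, -0.01, 0, 0, 0],
    [1, 0, 0, -0.015, 0, 0, 0],
    [1, 0, 0, -0.012, 0, 0, 0],
    [1, 0, 0, -0.008, 0, 0, 0],
    [1, 0, 0, -0.006, 0, 0, 0],
    [1, 0, 0, 0, 0, 0, 0],
    [1, 0, 0, 0, 0, 0, 0]
  ]
}}

```text
time_s: 23.4
position: [0.4786, -0.3331, 0.2154]
tcp_rot: [[-0.0, 1.0, -0.001], [1.0, 0.0, -0.001], [-0.001, -0.001, -1.0]]
force: [-1.6, -2.3, -1.4]
opening: 0.444
```

Call:
{"method": "play_rows", "body": {
  "targets": [
    [1, -0.0005, -0.001, -0.003, 0, 0, 0],
    [1, 0, 0, -0.003, 0, 0, 0],
    [1, 0, 0, -0.002, 0, 0, 0],
    [1, 0, 0, 0, 0, 0, 0]
  ]
}}

```text
time_s: 23.9
position: [0.4783, -0.3334, 0.2076]
tcp_rot: [[-0.001, 1.0, -0.0], [1.0, 0.001, 0.0], [0.0, -0.0, -1.0]]
force: [-2.4, 0.1, 2.6]
opening: 0.445
```

Call:
{"method": "play_rows", "body": {
  "targets": [
    [1, -0.0005, 0, -0.002, 0, 0, 0],
    [1, 0, 0, -0.002, 0, 0, 0],
    [1, 0, 0, -0.002, 0, 0, 0],
    [1, 0, 0, 0, 0, 0, 0]
  ]
}}

```text
time_s: 24.4
position: [0.4785, -0.3336, 0.2021]
tcp_rot: [[-0.0, 1.0, 0.002], [1.0, 0.0, -0.0], [-0.0, 0.002, -1.0]]
force: [-1.3, 0.7, 5.6]
opening: 0.446
```

Call:
{"method": "play_rows", "body": {
  "targets": [
    [1, 0, 0, -0.0015, 0, 0, 0],
    [1, 0, 0, -0.0015, 0, 0, 0],
    [1, 0, 0, 0, 0, 0, 0]
  ]
}}

```text
time_s: 24.78
position: [0.4787, -0.3338, 0.1997]
tcp_rot: [[-0.0, 1.0, 0.002], [1.0, 0.0, -0.001], [-0.001, 0.002, -1.0]]
force: [-1.3, -0.3, 7.6]
opening: 0.444
```

Call:
{"method": "play_rows", "body": {
  "targets": [
    [1, 0, 0, -0.0015, 0, 0, 0],
    [1, 0, 0, -0.0015, 0, 0, 0],
    [1, 0, 0, 0, 0, 0, 0]
  ]
}}

```text
time_s: 25.15
position: [0.4788, -0.3338, 0.1994]
tcp_rot: [[-0.001, 1.0, 0.003], [1.0, 0.001, -0.002], [-0.002, 0.003, -1.0]]
force: [-4.1, 4.6, 21.7]
opening: 0.441
```

The force jumped to 22 N while z stopped at 0.1994, which was the predicted home depth. I'll release and rise.

Call:
{"method": "play_rows", "body": {
  "targets": [
    [0, 0, 0, 0, 0, 0, 0],
    [0, 0, 0, 0, 0, 0, 0],
    [0, 0, 0, 0, 0, 0, 0],
    [0, 0, 0, 0, 0, 0, 0],
    [0, 0, 0, 0.04, 0, 0, 0],
    [0, 0, 0, 0.05, 0, 0, 0],
    [0, 0.01, 0.05, 0, 0, 0, 0],
    [0, 0.01, 0.05, 0, 0, 0, 0],
    [0, 0.01, 0.05, 0, 0, 0, 0],
    [0, 0, 0.05, 0, 0, 0, 0],
    [0, 0, 0.05, 0, 0, 0, 0],
    [0, 0, 0.05, 0, 0, 0, 0]
  ]
}}

```text
time_s: 26.65
position: [0.5078, -0.032, 0.2853]
tcp_rot: [[-0.0, 1.0, -0.0], [1.0, 0.0, 0.0], [0.0, -0.0, -1.0]]
force: [0.5, -0.1, 0.4]
opening: 0.998
```

```bash
python3 - <<'E'
from h import *
a=bot.capture('scene'); b=bot.capture('top'); s=bot.read_state(); print(s['time_s'],s['position'],s['force'])
cv2.imwrite('pics/s4.png',a); cv2.imwrite('pics/t4.png',b)
p=proj('scene',[.4787,-.333,.254]); q=proj('top',[.4787,-.333,.254]); print(p,q)
f=lambda c:c.max(2)<60
A=blob(b,*q,f,8);B=blob(a,*p,f,7); print(A,B)
if A and B: print(onz('top',*A[0],.254),onz('scene',*B[0],.254),tri(A[0],B[0]))
p=p.astype(int);q=q.astype(int)
f=lambda im,p:cv2.resize(im[max(p[1]-20,0):max(p[1]-20,0)+75,p[0]-50:p[0]+50],(400,300),interpolation=cv2.INTER_CUBIC)
cv2.imwrite('pics/c4.png',np.hstack([f(a,p),f(b,q)]))
E
```

```text
26.75 [ 0.50676216 -0.02909117  0.28521018] [-0.64629152 -0.68369395  0.13611598]
[248.43387591  71.10309192] [507.35436636 212.9258025 ]
(array([507.30283732, 212.90162576]), array([6.18645477, 6.0373834 ])) (array([248.73763402,  72.08016569]), array([3.33333333, 4.66666667]))
[ 0.47874677 -0.33290224  0.254     ] [ 0.48016541 -0.32941019  0.254     ] (array([ 0.47873106, -0.33368602,  0.25095783]), np.float64(0.0013196324442494634))
```

View pics/c4.png

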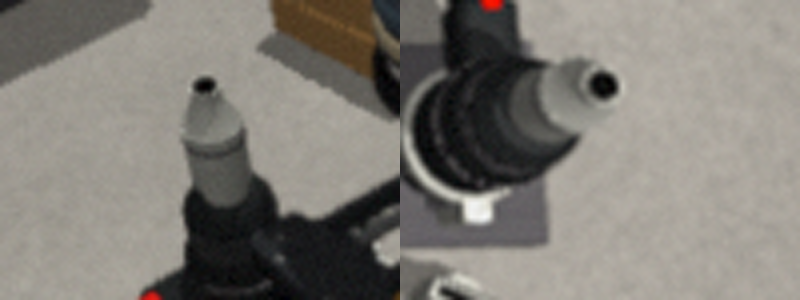

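The nozzle stands upright on the gun, with its outlet (crops at 205,85 and 602,85) 42 mm above the barrel end as triangulated earlier, so it is home. Next the containers go back, jar first.

Call:
{"method": "play_rows", "body": {
  "targets": [
    [0, 0, 0.05, 0, 0, 0, 0],
    [0, 0, 0.05, 0, 0, 0, 0],
    [0, 0, 0.05, 0, 0, 0, 0],
    [0, 0, 0.05, 0, 0, 0, 0],
    [0, 0, 0.05, 0, 0, 0, 0],
    [0, 0, 0.05, -0.04, 0, 0, 0],
    [0, 0, 0, -0.05, 0, 0, 0],
    [0, 0, 0, -0.03, 0, 0, 0],
    [0, 0, 0, 0, 0, 0, 0],
    [0, 0, 0, 0, 0, 0, 0]
  ]
}}

```text
time_s: 28.0
position: [0.5092, 0.265, 0.1675]
tcp_rot: [[0.0, 1.0, 0.002], [1.0, -0.0, 0.001], [0.001, 0.002, -1.0]]
force: [0.3, 0.4, 0.3]
opening: 1.0
```

Call:
{"method": "play_rows", "body": {
  "targets": [
    [0, 0, 0.0035, -0.04, 0, 0, 0],
    [0, 0, 0, -0.04, 0, 0, 0],
    [0, 0, 0, -0.0235, 0, 0, 0],
    [0, 0, 0, 0, 0, 0, 0],
    [1, 0, 0, 0, 0, 0, 0],
    [1, 0, 0, 0, 0, 0, 0],
    [1, 0, 0, 0, 0, 0, 0],
    [1, 0, 0, 0, 0, 0, 0],
    [1, 0, 0, 0, 0, 0, 0],
    [1, 0, 0, 0, 0, 0, 0],
    [1, 0, 0, 0, 0, 0, 0]
  ]
}}

```text
time_s: 29.38
position: [0.509, 0.269, 0.0639]
tcp_rot: [[-0.0, 1.0, 0.002], [1.0, 0.0, 0.001], [0.001, 0.002, -1.0]]
force: [1.9, -0.6, 5.8]
opening: 0.681
```

Call:
{"method": "play_rows", "body": {
  "targets": [
    [1, 0, 0, 0.05, 0, 0, 0],
    [1, 0, 0, 0.05, 0, 0, 0],
    [1, 0.0122, -0.0451, 0, 0, 0, 0],
    [1, 0.0122, -0.0451, 0, 0, 0, 0],
    [1, 0.0122, -0.0451, 0, 0, 0, 0],
    [1, 0.0122, -0.0451, 0, 0, 0, 0],
    [1, 0.0122, -0.0451, 0, 0, 0, 0],
    [1, 0.0122, -0.0451, 0, 0, 0, 0],
    [1, 0.0122, -0.0451, 0, 0, 0, 0],
    [1, 0, 0, -0.03, 0, 0, 0],
    [1, 0, 0, 0, 0, 0, 0],
    [1, 0, 0, 0, 0, 0, 0]
  ]
}}

```text
time_s: 30.88
position: [0.5927, -0.0463, 0.1328]
tcp_rot: [[-0.001, 1.0, -0.002], [1.0, 0.001, 0.001], [0.001, -0.002, -1.0]]
force: [0.4, 0.6, -1.7]
opening: 0.684
```

Call:
{"method": "play_rows", "body": {
  "targets": [
    [1, 0.001, 0, -0.035, 0, 0, 0],
    [1, 0, 0, -0.023, 0, 0, 0],
    [1, 0, 0, -0.007, 0, 0, 0],
    [1, 0, 0, -0.003, 0, 0, 0],
    [1, 0, 0, -0.001, 0, 0, 0],
    [1, 0, 0, 0, 0, 0, 0],
    [0, 0, 0, 0, 0, 0, 0],
    [0, 0, 0, 0, 0, 0, 0],
    [0, 0, 0, 0, 0, 0, 0],
    [0, 0, 0, 0, 0, 0, 0]
  ]
}}

```text
time_s: 32.12
position: [0.5943, -0.047, 0.0641]
tcp_rot: [[-0.0, 1.0, 0.0], [1.0, 0.0, -0.0], [-0.0, 0.0, -1.0]]
force: [-0.6, -0.1, 0.3]
opening: 0.981
```

Call:
{"method": "play_rows", "body": {
  "targets": [
    [0, 0, 0, 0.055, 0, 0, 0],
    [0, 0, 0, 0.06, 0, 0, 0],
    [0, -0.0107, 0.049, 0, 0, 0, 0],
    [0, -0.0107, 0.049, 0, 0, 0, 0],
    [0, -0.0107, 0.049, 0, 0, 0, 0],
    [0, -0.0107, 0.049, 0, 0, 0, 0],
    [0, -0.0107, 0.049, 0, 0, 0, 0],
    [0, -0.0107, 0.049, 0, 0, 0, 0],
    [0, -0.0107, 0.049, 0, 0, 0, 0],
    [0, -0.0107, 0.049, 0, 0, 0, 0],
    [0, 0, 0, 0, 0, 0, 0],
    [0, 0, 0, 0, 0, 0, 0]
  ]
}}

```text
time_s: 33.62
position: [0.5084, 0.3446, 0.1788]
tcp_rot: [[-0.001, 1.0, -0.0], [1.0, 0.001, -0.001], [-0.001, -0.0, -1.0]]
force: [-0.1, 0.4, -0.1]
opening: 1.006
```

Call:
{"method": "play_rows", "body": {
  "targets": [
    [0, 0, 0.001, -0.04, 0, 0, 0],
    [0, 0, 0, -0.04, 0, 0, 0],
    [0, 0, 0, -0.0275, 0, 0, 0],
    [0, 0, 0, 0, 0, 0, 0],
    [1, 0, 0, 0, 0, 0, 0],
    [1, 0, 0, 0, 0, 0, 0],
    [1, 0, 0, 0, 0, 0, 0],
    [1, 0, 0, 0, 0, 0, 0],
    [1, 0, 0, 0, 0, 0, 0],
    [1, 0, 0, 0, 0, 0, 0],
    [1, 0, 0, 0, 0, 0, 0],
    [1, 0, 0, 0, 0, 0, 0]
  ]
}}

```text
time_s: 35.12
position: [0.5088, 0.3461, 0.0717]
tcp_rot: [[-0.0, 1.0, 0.0], [1.0, 0.0, 0.0], [0.0, 0.0, -1.0]]
force: [-0.0, -0.3, 2.2]
opening: 0.495
```

Call:
{"method": "play_rows", "body": {
  "targets": [
    [1, 0, 0, 0.05, 0, 0, 0],
    [1, 0, 0, 0.05, 0, 0, 0],
    [1, 0.0128, -0.0463, 0, 0, 0, 0],
    [1, 0.0128, -0.0463, 0, 0, 0, 0],
    [1, 0.0128, -0.0463, 0, 0, 0, 0],
    [1, 0.0128, -0.0463, 0, 0, 0, 0],
    [1, 0.0128, -0.0463, 0, 0, 0, 0],
    [1, 0.0128, -0.0463, 0, 0, 0, 0],
    [1, 0, 0, -0.03, 0, 0, 0],
    [1, 0, 0, 0, 0, 0, 0],
    [1, 0, 0, 0, 0, 0, 0]
  ]
}}

```text
time_s: 36.5
position: [0.5853, 0.0687, 0.1416]
tcp_rot: [[-0.001, 1.0, -0.001], [1.0, 0.001, 0.0], [0.0, -0.001, -1.0]]
force: [0.2, 0.5, -1.0]
opening: 0.502
```

Lower the bottle to z ≈ 0.072, release it, and go to the can.

Call:
{"method": "play_rows", "body": {
  "targets": [
    [1, 0, -0.001, -0.035, 0, 0, 0],
    [1, 0, 0, -0.025, 0, 0, 0],
    [1, 0, 0, -0.007, 0, 0, 0],
    [1, 0, 0, -0.003, 0, 0, 0],
    [1, 0, 0, 0, 0, 0, 0],
    [1, 0, 0, 0, 0, 0, 0],
    [0, 0, 0, 0, 0, 0, 0],
    [0, 0, 0, 0, 0, 0, 0],
    [0, 0, 0, 0, 0, 0, 0],
    [0, 0, 0, 0, 0, 0, 0]
  ]
}}

```text
time_s: 37.75
position: [0.5854, 0.0672, 0.0714]
tcp_rot: [[-0.0, 1.0, -0.0], [1.0, 0.0, -0.0], [-0.0, -0.0, -1.0]]
force: [-0.5, 0.3, 0.2]
opening: 0.87
```

Call:
{"method": "play_rows", "body": {
  "targets": [
    [0, 0, 0, 0.055, 0, 0, 0],
    [0, 0, 0, 0.06, 0, 0, 0],
    [0, -0.011, 0.05, 0, 0, 0, 0],
    [0, -0.011, 0.05, 0, 0, 0, 0],
    [0, -0.011, 0.05, 0, 0, 0, 0],
    [0, -0.011, 0.05, 0, 0, 0, 0],
    [0, -0.011, 0.05, 0, 0, 0, 0],
    [0, -0.011, 0.05, 0, 0, 0, 0],
    [0, -0.011, 0.05, 0, 0, 0, 0],
    [0, 0, 0, 0, 0, 0, 0],
    [0, 0, 0, 0, 0, 0, 0]
  ]
}}

```text
time_s: 39.12
position: [0.5081, 0.4168, 0.1861]
tcp_rot: [[-0.001, 1.0, -0.001], [1.0, 0.001, -0.001], [-0.001, -0.001, -1.0]]
force: [0.4, -0.3, -0.4]
opening: 0.997
```

Call:
{"method": "play_rows", "body": {
  "targets": [
    [0, 0, 0.002, -0.04, 0, 0, 0],
    [0, 0, 0, -0.04, 0, 0, 0],
    [0, 0, 0, -0.024, 0, 0, 0],
    [0, 0, 0, 0, 0, 0, 0],
    [1, 0, 0, 0, 0, 0, 0],
    [1, 0, 0, 0, 0, 0, 0],
    [1, 0, 0, 0, 0, 0, 0],
    [1, 0, 0, 0, 0, 0, 0],
    [1, 0, 0, 0, 0, 0, 0],
    [1, 0, 0, 0, 0, 0, 0],
    [1, 0, 0, 0, 0, 0, 0]
  ]
}}

```text
time_s: 40.5
position: [0.509, 0.4195, 0.0831]
tcp_rot: [[-0.0, 1.0, 0.001], [1.0, 0.0, 0.001], [0.001, 0.001, -1.0]]
force: [0.0, -0.6, 3.7]
opening: 0.592
```

Call:
{"method": "play_rows", "body": {
  "targets": [
    [1, 0, 0, 0.045, 0, 0, 0],
    [1, 0, 0, 0.055, 0, 0, 0],
    [1, 0, 0, 0.055, 0, 0, 0],
    [1, 0.0027, -0.0514, 0, 0, 0, 0],
    [1, 0.0027, -0.0514, 0, 0, 0, 0],
    [1, 0.0027, -0.0514, 0, 0, 0, 0],
    [1, 0.0027, -0.0514, 0, 0, 0, 0],
    [1, 0.0027, -0.0514, 0, 0, 0, 0],
    [1, 0.0027, -0.0514, 0, 0, 0, 0],
    [1, 0.0027, -0.0514, 0, 0, 0, 0],
    [1, 0.0027, -0.0514, 0, 0, 0, 0],
    [1, 0, 0, 0, 0, 0, 0]
  ]
}}

```text
time_s: 42.0
position: [0.5296, 0.0048, 0.2365]
tcp_rot: [[0.005, 1.0, -0.002], [1.0, -0.005, -0.0], [-0.0, -0.002, -1.0]]
force: [0.4, 1.2, -2.5]
opening: 0.591
```

Call:
{"method": "play_rows", "body": {
  "targets": [
    [1, 0, 0, 0, 0, 0, 0],
    [1, 0, 0, 0, 0, 0, 0],
    [1, 0, 0, 0, 0, 0, 0]
  ]
}}

```text
time_s: 42.38
position: [0.5298, 0.0093, 0.2374]
tcp_rot: [[-0.002, 1.0, -0.0], [1.0, 0.002, 0.0], [0.0, -0.0, -1.0]]
force: [0.6, 0.3, -2.1]
opening: 0.59
```

Call:
{"method": "play_rows", "body": {
  "targets": [
    [1, 0.0005, 0, -0.045, 0, 0, 0],
    [1, 0, 0, -0.05, 0, 0, 0],
    [1, 0, 0, -0.04, 0, 0, 0],
    [1, 0, 0, -0.013, 0, 0, 0],
    [1, 0, 0, -0.005, 0, 0, 0],
    [1, 0, 0, -0.001, 0, 0, 0],
    [1, 0, 0, 0, 0, 0, 0],
    [0, 0, 0, 0, 0, 0, 0],
    [0, 0, 0, 0, 0, 0, 0],
    [0, 0, 0, 0, 0, 0, 0],
    [0, 0, 0, 0, 0, 0, 0],
    [0, 0, 0, 0, 0, 0, 0]
  ]
}}

```text
time_s: 43.88
position: [0.5306, 0.008, 0.0835]
tcp_rot: [[-0.0, 1.0, -0.0], [1.0, 0.0, 0.0], [0.0, -0.0, -1.0]]
force: [-0.8, 0.5, 0.1]
opening: 0.984
```

Call:
{"method": "play_rows", "body": {
  "targets": [
    [0, 0, 0, 0.05, 0, 0, 0],
    [0, 0, 0, 0.055, 0, 0, 0],
    [0, 0, 0, 0.035, 0, 0, 0],
    [0, -0.005, 0.05, 0, 0, 0, 0],
    [0, -0.005, 0.05, 0, 0, 0, 0],
    [0, -0.005, 0.05, 0, 0, 0, 0],
    [0, -0.005, 0.05, 0, 0, 0, 0],
    [0, -0.005, 0.05, 0, 0, 0, 0],
    [0, -0.005, 0.05, 0, 0, 0, 0],
    [0, -0.005, 0.05, 0, 0, 0, 0],
    [0, -0.005, 0.05, 0, 0, 0, 0],
    [0, -0.005, 0.05, 0, 0, 0, 0]
  ]
}}

```text
time_s: 45.38
position: [0.4851, 0.4595, 0.2232]
tcp_rot: [[-0.0, 1.0, -0.0], [1.0, 0.0, -0.0], [-0.0, -0.0, -1.0]]
force: [0.7, -0.4, -0.5]
opening: 1.0
```

Call:
{"method": "play_rows", "body": {
  "targets": [
    [0, -0.02, 0.04, 0, 0, 0, 0],
    [0, -0.02, 0.04, 0, 0, 0, 0],
    [0, -0.02, 0.03, 0, 0, 0, 0],
    [0, 0, 0, 0, 0, 0, 0],
    [0, 0, 0, 0, 0, 0, 0]
  ]
}}

```text
time_s: 46.0
position: [0.4256, 0.5674, 0.2231]
tcp_rot: [[-0.001, 1.0, -0.0], [1.0, 0.001, -0.001], [-0.001, -0.0, -1.0]]
force: [0.7, -0.2, 0.1]
opening: 0.997
```

```bash
cat > f.py <<'E'
from h import *
s0,t0=bot.capture('scene'),bot.capture('top'); cv2.imwrite('pics/s5.png',s0); cv2.imwrite('pics/t5.png',t0)
st=bot.read_state(); print(st['time_s'],st['position'],st['force'])
dark=lambda T:(lambda c:c.max(2)<T)
P={'jar':((354.9,172.6),(286.5,206.4),dark(60),20),'can':((332.3,196.8),(321.7,197),lambda c:c.min(2)>205,11),
'bot':((305.7,174.7),(320.4,234.9),dark(115),20)}
o=[cv2.imread('pics/top0.png'),cv2.imread('pics/scene0.png')]
for k,(a,b,f,r) in P.items():
    for im,tag in((o,'0'),([t0,s0],'1')):
        A=blob(im[0],*a,f,r);B=blob(im[1],*b,f,r); print(k,tag,A[0].round(1),B[0].round(1),*[np.round(x,4) for x in tri(A[0],B[0])])
cv2.imwrite('pics/c5.png',np.vstack([np.hstack([cv2.resize(x,(400,300),interpolation=cv2.INTER_CUBIC) for x in (im[0][150:228,280:384],im[1][180:270,252:372],)]) for im in(o,[t0,s0])]))
for im in(o[0],t0): print(blob(im,472,268,lambda c:c.min(2)>175,12))
E
python3 f.py
```

```text
46.1 [0.42637199 0.56685969 0.22336279] [ 0.4850332  -0.73385146  0.34255256]
jar 0 [354.5 172.4] [285.7 205.9] [ 0.5943 -0.0462  0.1066] 0.0003
jar 1 [354.8 171.3] [284.7 206.3] [ 0.5967 -0.0467  0.1069] 0.0004
can 0 [331.5 196.5] [321.4 198. ] [0.5307 0.007  0.1393] 0.0004
can 1 [332.4 195.5] [320.1 197.9] [0.533  0.0051 0.1395] 0.0004
bot 0 [305.4 174.9] [319.9 234.7] [0.5849 0.0675 0.1177] 0.0005
bot 1 [305.  173.6] [318.9 235.7] [0.5882 0.0683 0.1179] 0.0001
(array([465.81866417, 268.81179775]), array([2.44992574, 0.69337527]))
(array([466.03767123, 268.945586  ]), array([3.20130666, 0.88607597]))
```

View pics/c5.png

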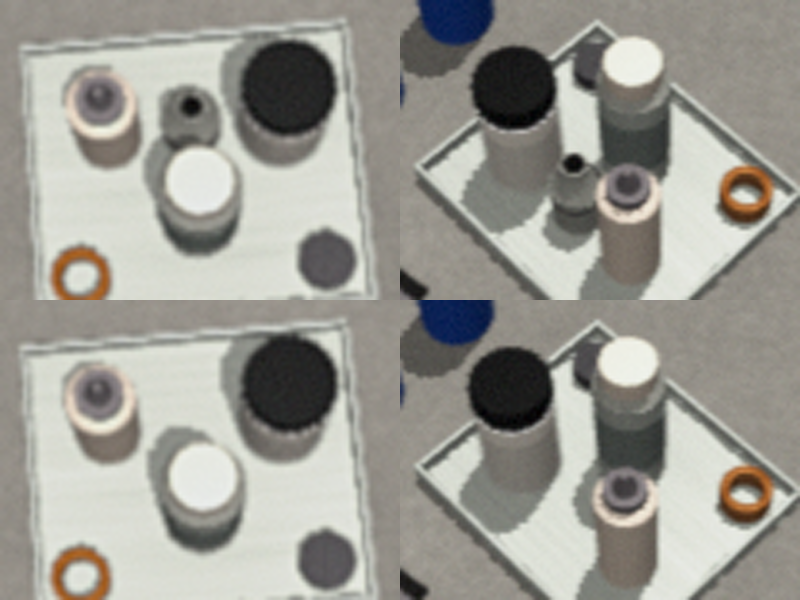

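All three containers are back upright, 2.5–3.5 mm from where they started, and the flat nozzle hasn't moved. One last numeric check of the round nozzle, then I hand in.

```bash
python3 - <<'E'
from h import *
f=lambda c:c.max(2)<60
A=blob(cv2.imread('pics/t5.png'),507.3,212.9,f,8);B=blob(cv2.imread('pics/s5.png'),248.7,72.1,f,7)
print(A[0],B[0],tri(A[0],B[0])); s=bot.read_state(); print(s['qvel'],s['opening']); print(bot.hand_in())
E
```

```text
[507.26528836 212.9070938 ] [248.70811375  72.09826526] (array([ 0.47876786, -0.33367991,  0.250903  ]), np.float64(0.0012093272214912703))
[-0.36651018 -0.23659991 -0.06349875  0.06457227  0.02389928  0.058413  ] 0.9983294719443409
the job is handed in; nothing more can be done
None
```

I finished the job and handed it in at about 46 s of the 149 s allowed; the hand-in gave no verdict. The can, bottle and jar went onto the mat, the round nozzle was pressed onto the gun, and all three containers went back to their places in the tray.

**Nozzle:** It is home on the barrel. The push reached about 22 N with the height stopped at the predicted depth (0.1994 m against 0.1996 m expected). Its outlet measures 42 mm above where the barrel end was, as it should, and within about 1 mm of the barrel axis. It had not moved at the last check.

**Containers:** All three stand upright, about 2.5 to 3.5 mm from their starting positions (limit 15 mm).

**Flat nozzle and arm:** The flat nozzle shifted less than 0.3 px in the top image, so it is unmoved. The gripper is open, and the arm is parked well clear of everything.

**One disagreement:** The two cameras differed by about 3 mm sideways on where the barrel is, and by the same amount on the nozzle afterwards. I put that down to calibration; the low side forces while pressing the nozzle on fit that.

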